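# Draw out the die-press tray and seat the die at its gauge

## Task

Get the die press ready for the next piece of leather: hook a fingertip behind the lip of its tray and draw the tray all the way out to its stop, then push the plywood die board that rides on it sideways across the board until its long edge sits flush along the tray's side gauge, leaving the tray fully out. Slide the die by its wooden edges only, never lift it and keep off the cutting rule on its top; do not wrench the tray against its stop. Leave the wax tin riding on the tray and everything else where it stands.

Things in the scene. Friction and masses are not known exactly. Their poses are not given: they have to be found in the camera images.
- press: bench-top die press, fixed. mm. Origin: table level, middle of the head's front edge. Local x points back into the head (tray comes out along -x), y to the gauge side, z up. Head: x 0 to 260, y +-200, top z 202, fittings to 250; underside of platen z 112. Two rails (top z 47, y +-116) run out to x -350. Two button boxes, 50 high, at x -50 to -3, |y| 152 to 198.
- tray (a joint): sliding tray, m: 0 = fully in, 0.24 = fully out at its hard stop. Moves level along press -x; 3.5 N dry friction plus 10 N per m/s; stays where left. Steel pan 280 mm across (local y +-140), 334 long, floor top at z 52 mm; on it a pale cutting board 272 across x 280 long, top z 64 mm (level with the side flanges), beginning 45 mm behind the lip's inner face.
- lip (a point): middle of the tray's upturned front lip, on its inner (head-side) face, at its top edge. Axes as the press; moves with the tray. Lip: steel strip 200 mm long across local y, 4 thick, standing 28 above the pan floor. Behind it (local +x) an open finger well 45 mm long, 28 deep, as wide as the tray.
- gauge (a point): middle of the side gauge's guiding face, at its foot on the cutting board (z 64 mm). Axes as the press; moves with the tray. The gauge is an aluminium angle fixed on the tray, 270 mm long along local x, standing 18 above the board; its face looks to local -y, towards the die.
- die: plywood die board 120 (its x) x 84 (its y) x 18 mm, loose on the cutting board, about 0.25 kg, slides with friction; cutting rule on top (die_rule). Origin: centre of underside. Starts under the head, its x within 20 deg of the gauge's x, its centre 70 to 112 mm from the gauge face; flush at the gauge its centre is 42 from the face.
- die_rule: the die's cutting rule, fixed to it: thin sharp steel outline 100 x 64 on the die's top, set in 10 from the plywood's edges, its edge up at 24 above the cutting board. Same origin and axes as the die.
- wax_tin: round metal tin, 36 dia x 17 high, standing loose on the cutting board in its front corner on the side away from the gauge (local y about -118), 70 to 145 behind the lip's inner face; it rides along on the tray. Origin at the centre of its underside.
- glue_bottle: squeeze bottle of glue with a tapering red nozzle, 54 dia x 158 high; stands on the table beside the press's rails, far side. Sizes in mm; origin under its centre.
- cone: dark iron cone, 60 dia x 152 high, standing on the table. Sizes in mm; origin under its centre.
- spool: thread spool, 60 dia x 68 high, standing on the table. Sizes in mm; origin under its centre.
- mallet: mallet lying on the table: head 52 dia x 90 long, wooden handle 170 long. Sizes in mm; origin at table level under the middle of the head, the handle along its local +y.
- ring_die: bare round steel cutting die, 78 dia x 32 high with a cross bar, parked on top of the press head (not the die of this job). Sizes in mm; origin under its centre.
- punch_block: round wooden block, 72 dia x 85 high, with punches standing in it up to 165 high. Sizes in mm; origin under its centre.
Not all that is in view belongs to the job. Of the things shaped like the wax_tin, the metal one is meant.

How it is judged:
On the way, in this order (a step that is already met when the one before it is completed fails the run):
1. the tray has been drawn out to its stop (value of joint tray above 0.234 m), for 0.2 s.
2. the die has been pushed flush to the side gauge (y of die in the frame of gauge above -0.0445 m and angle between the y axis of die and the y axis of gauge, either way round below 0.035 rad and z of die in the frame of gauge between -0.003 and 0.003 m), for 0.2 s.
At the end, for the whole second after the job is handed in: The tray is within 6 mm of its stop (fully out), the die lies flat on the board and at rest with its long edge at the gauge (gap at its middle under 2.5 mm, within 2 degrees of parallel), and the wax tin still stands on the tray (all of step 2 and value of joint tray above 0.234 m and linear speed of die below 0.01 m/s and z of wax_tin in the frame of gauge above -0.004 m); the robot touches nothing.
It fails at once if the die is lifted or tipped (z of die in the frame of gauge above 0.006 m or angle between die's own z axis and vertical above 0.12 rad).
It fails at once if the fingers touch the die's cutting rule (contact force between the fingers and die_rule above 1 N).
It fails at once if the tray is wrenched (over 45 N from the fingers on the tray's lip or any part of it) (contact force between the fingers and press above 45 N).
It fails at once if the wax tin is knocked over or lifted (angle between wax_tin's own z axis and vertical above 0.3 rad or z of wax_tin in the frame of gauge above 0.01 m or z of wax_tin in the frame of gauge below -0.01 m).
It fails at once if another thing (on the bench or on the press) is knocked over or shifted more than 20 mm (distance of any of glue_bottle, cone, spool, mallet, ring_die, punch_block from where it was at the start of the episode above 0.02 m or angle between any of glue_bottle, cone, spool, mallet, ring_die, punch_block's own z axis and vertical above 0.3 rad).
It also fails if it takes over 48 s, if anything falls off the work surface, if the arm or the gripper's body presses on something with over 40 N, if the wrist force passes 120 N, or if a joint passes its speed limit or range.

## Robot

A 6-joint arm with a two-finger parallel gripper is mounted at the origin on the work surface. World frame = base frame: x ahead of the robot, y to its left, z up, the work surface at z = 0. Lengths are in m, angles in rad, forces in N, time in s.
With the tool pointing down it reaches from about 0.3 to 0.825 m from the base axis. Payload 5.4 kg.
Tool frame: the origin (TCP) lies midway between the tips of the shut fingers; the grasp point (between the pads) lies 19 mm behind it; z points along the fingers, x is the direction in which the jaws open and shut, and the axes are right-handed (so a half turn about z gives the same grasp; the last joint's range is limited). The gripper opens to 92 mm and grips with 3 to 60 N. Pads are 20 mm wide; open, the fingers measure 128 mm over their backs; the gripper's body (75 mm by 189 mm) begins 69 mm behind the grasp point.
Start: joints at [-1.394, 0.158, 1.597, -0, 1.386, -0.21], TCP at [0.217, -0.533, 0.215] pointing down, gripper open.
Joint ranges: [-2.91, 2.91], [-0.94, 2.29], [0.18, 2.7], [-1.29, 4.43], [0.17, 2.64], [-3, 3]. Speed limits (rad/s): [2.57, 2.57, 3.14, 3.14, 3.14, 3.14].

## Interface

Orientations are given as a 3x3 rotation matrix whose columns are the frame's x, y, z axes.
In Python, from cell import env gives the robot as it stands. The module is installed in compiled form; this text tells all that it offers. Calls block until the motion is done:
- env.move_to(position, orientation): joint-space move of the TCP to a pose.
- env.servo_line(position, max_speed=0.15, attitude=None, stop_force=None): straight line of the TCP; attitude=None keeps the orientation; max_speed is the mean speed in m/s. With stop_force (N) it stops when the force on the tool has changed by that much, and returns True; else False.
- env.movej(angles): joint-space move.
- env.gripper_to(opening, newtons=None): finger opening in m; newtons is the grip in N (None keeps the last); returns when the fingers have stopped.
- env.wait(seconds).
- env.inverse_kinematics(position, orientation): joint angles nearest the present ones, or None.
- env.observe(): the state.
- env.grab_frame(name): name is "scene" or "top" or "wrist"; returns a dict with "image" (384x512x3 uint8, red, green, blue), "mtx" (3x3 intrinsics, pixels), "position" and "orientation" of the camera in the world. Camera axes: x right, y down, z forward; pixel columns grow to the right and rows downward; lengths in m; the calibration is good to about 2 mm. A picture is of the moment at which its call begins. There is no depth.
A pose or a line that the arm cannot do raises env.IKError and nothing moves.
- env.job_done(): hands the job in, once; it reports no verdict.
Trained networks look in a picture, given as the dict that the camera call returned (one of the last four; its "shot" number tells which), for a name from the list of things; names that differ only in an ending like _2 or _b are one class to them, and where a whole thing is asked for, a point or a joint stands for the part that bears it (a point fixed in the world has none). Each returns a list of dicts, best first, with "confidence" (0 to 1); they miss things now and then, are a little off and sometimes report something else, mostly with a low value. They report only what shows in the picture. A call takes as long as a camera call. They do not tell look-alikes from the thing itself.
- env.search_frame(label, picture): "location" ([column, row] in pixels, amid what is visible of it).
- env.silhouettes(label, picture): "pixels" (384x512 bool, what is visible of it) and "location" ([column, row] in pixels, amid what is visible of it).
The state is a dict: "clock": time; "q": joint angles; "joint_vel": joint speeds; "effort": joint torques, N m; "tool_pos": TCP position; "eef_rot": TCP orientation; "ft_force": force on the tool from outside, world axes, zero at the start; "moment": the same for the moment, N m; "grip_width": finger opening in m.
Only numpy, scipy, OpenCV 4.12 (cv2) and the standard library are available. Lean on these libraries where they do the work, as an engineer would, in place of code of your own. Each camera call takes 0.05 s, during which the arm holds its last target. There are 200 camera calls.

## Working session

There is one attempt and no reset: what is moved stays moved. The work goes in short steps, each a Python script; the robot and the scene stay as the last script left them, time stands still between calls to the robot, and variables do not carry over. Pictures are saved under pics/ and viewed, about 8 in all and at most 12, crops included, and the job is handed in when it is done.

```bash
mkdir -p pics; cat > h.py <<'E'
import numpy as np, cv2
from cell import env
def ray(f,px):
    d=np.linalg.inv(f["mtx"])@np.array([px[0],px[1],1.]); return np.array(f["position"]),np.array(f["orientation"])@d
def atz(f,px,z):
    o,d=ray(f,px); return o+d*(z-o[2])/d[2]
def proj(f,p):
    c=np.array(f["orientation"]).T@(np.array(p)-np.array(f["position"])); u=f["mtx"]@c; return u[:2]/u[2]
def save(f,n): cv2.imwrite("pics/"+n,cv2.cvtColor(f["image"],cv2.COLOR_RGB2BGR))
E
python3 - <<'E'
from h import *
a=env.grab_frame("top");b=env.grab_frame("scene")
im=np.hstack([a["image"],b["image"]]); 
save(a,"top.png");save(b,"scene.png")
for n,f in(("top",a),("scene",b)):
    print(n,np.round(f["position"],3),np.round(f["orientation"],2).tolist())
    for l in "press lip gauge die wax_tin glue_bottle cone spool mallet ring_die punch_block".split():
        print(l,[(np.round(d["location"]).tolist(),round(d["confidence"],2)) for d in env.search_frame(l,f)][:4])
print(env.observe())
E
```

```text
top [ 0.248 -0.015  1.497] [[-0.01, -0.98, 0.18], [-1.0, 0.01, -0.02], [0.02, -0.18, -0.98]]
press [([339.0, 175.0], 0.6), ([134.0, 250.0], 0.6)]
lip [([293.0, 183.0], 0.74), ([358.0, 202.0], 0.28)]
gauge [([294.0, 185.0], 0.75)]
die []
wax_tin [([269.0, 249.0], 0.46), ([294.0, 263.0], 0.45), ([345.0, 284.0], 0.43)]
glue_bottle [([265.0, 130.0], 0.8)]
cone [([139.0, 174.0], 0.52)]
spool [([152.0, 140.0], 0.67)]
mallet [([136.0, 250.0], 0.59)]
ring_die [([353.0, 205.0], 0.62)]
punch_block [([133.0, 203.0], 0.84), ([294.0, 184.0], 0.22)]
scene [1.004 0.441 0.897] [[-0.66, 0.56, -0.51], [0.75, 0.49, -0.44], [0.01, -0.67, -0.74]]
press [([153.0, 168.0], 0.95)]
lip [([182.0, 190.0], 0.64)]
gauge [([186.0, 190.0], 0.6), ([168.0, 172.0], 0.5), ([161.0, 167.0], 0.43)]
die []
wax_tin [([205.0, 156.0], 0.49), ([248.0, 154.0], 0.46), ([258.0, 177.0], 0.44), ([223.0, 124.0], 0.41)]
glue_bottle [([157.0, 247.0], 0.92)]
cone [([320.0, 302.0], 0.69)]
spool [([278.0, 333.0], 0.96), ([205.0, 153.0], 0.33), ([185.0, 190.0], 0.32)]
mallet [([378.0, 258.0], 0.63)]
ring_die [([172.0, 104.0], 0.83)]
punch_block [([357.0, 281.0], 0.81)]
{'clock': 1.2, 'q': array([-1.39411555e+00,  1.58360387e-01,  1.59695327e+00,  4.22458240e-05,
        1.38620927e+00, -2.10129007e-01]), 'joint_vel': array([-0.00093958, -0.00063928,  0.00056819,  0.00095237, -0.00144976,
        0.00031065]), 'effort': array([-2.01181788e-04, -3.85577524e+01, -3.22361112e+01,  7.00974860e-02,
        3.04963149e-02,  4.24890374e-06]), 'tool_pos': array([ 0.21688965, -0.53253441,  0.21464686]), 'eef_rot': array([[ 3.77228642e-01, -9.26120159e-01,  5.31367024e-05],
       [-9.26120157e-01, -3.77228644e-01, -6.13402165e-05],
       [ 7.68530973e-05, -2.60716847e-05, -9.99999997e-01]]), 'ft_force': array([-0.03712339,  0.70223131, -0.15535028]), 'moment': array([ 0.00068715, -0.03395563, -0.01532464]), 'grip_width': 0.0918163809240139}
```

View pics/top.png

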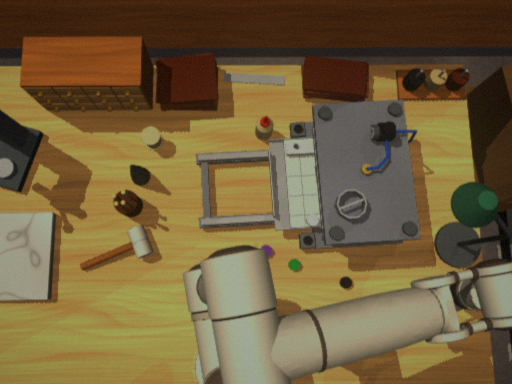

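View pics/scene.png

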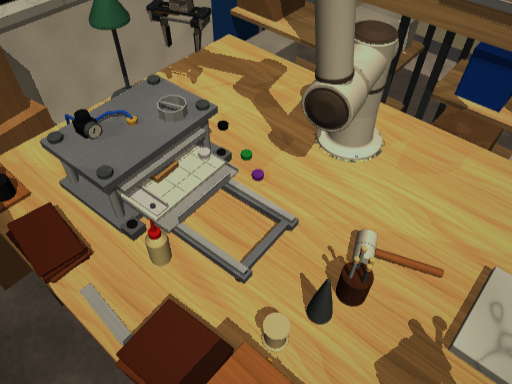

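Scene: head at upper right of top picture, tray emerging toward image left (world +y), gauge on the far side (top ~ (295,145)); die is the brown piece under the head at scene (165,170). The tin candidates: pale metal tin on tray, scene (205,153); loose coloured caps at scene (258,175), (247,154), (223,125); spool (277,331). The one on the tray fits. Checking close.

```bash
python3 - <<'E'
import cv2,numpy as np
a=cv2.imread("pics/top.png")[90:260,190:350]; b=cv2.imread("pics/scene.png")[120:280,100:310]
a=cv2.resize(a,None,fx=3,fy=3,interpolation=cv2.INTER_CUBIC);b=cv2.resize(b,None,fx=3.5,fy=3.5,interpolation=cv2.INTER_CUBIC)
cv2.imwrite("pics/c1.png",a);cv2.imwrite("pics/c2.png",b)
E
```

```text
(no output)
```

View pics/c1.png

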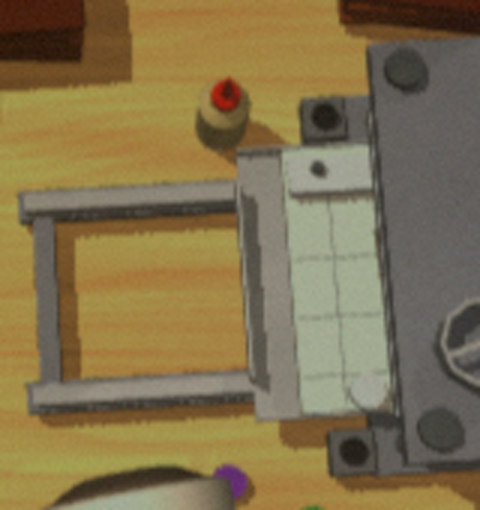

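View pics/c2.png

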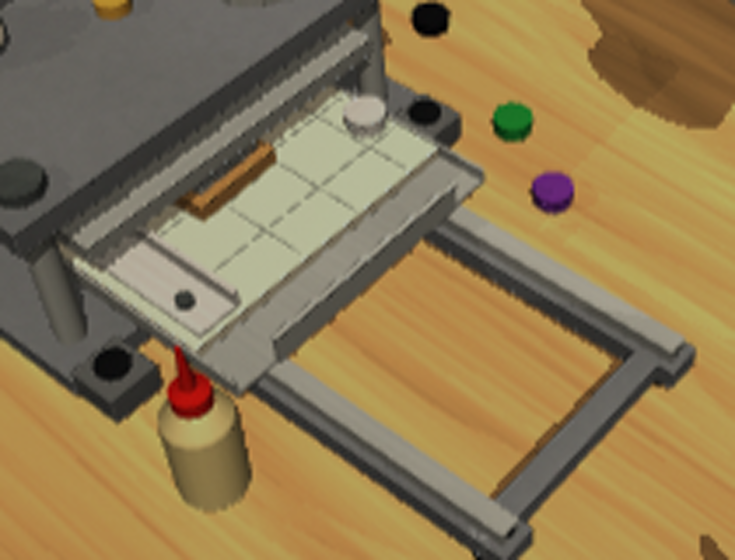

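```bash
python3 - <<'E'
from h import *
from scipy.optimize import least_squares
a=env.grab_frame("top");b=env.grab_frame("scene")
A=lambda u,v:(a,(190+u/3,90+v/3)); B=lambda u,v:(b,(100+u/3.5,120+v/3.5))
fix=[((0,.2,.202),*A(369,45)),((0,-.2,.202),*A(408,466)),((-.0265,.175,.052),*A(326,117)),((-.0265,-.175,.052),*A(353,452)),
((-.0265,.175,.052),*B(112,363)),((-.0265,-.175,.052),*B(425,111))]
mov=[((.045,.14,.064),*A(282,150)),((.045,-.136,.064),*A(303,415)),((.0,.1,.08),*B(275,345)),((0,-.1,.08),*B(455,190)),((-.002,.14,.052),*A(238,152)),((-.002,-.14,.052),*A(257,418))]
def W(t,p):
    c,s=np.cos(t[2]),np.sin(t[2]); return np.array([t[0]+c*p[0]-s*p[1],t[1]+s*p[0]+c*p[1],p[2]])
def res(t):
    r=[proj(f,W(t,p))-px for p,f,px in fix]+[proj(f,W(t,np.array(p)+[t[3],0,0]))-px for p,f,px in mov]
    return np.concatenate(r)
s=least_squares(res,[.4,-.2,-1.6,-.1],loss="soft_l1")
print(s.x); print(np.round(res(s.x).reshape(-1,2),1).tolist())
for n,p in dict(gauge_tail=(-.35,0,.047),lip=(s.x[3],0,.08),lipout=(s.x[3]-.24,0,.08)).items(): print(n,W(s.x,p))
t=s.x
g=[((0,.0,.082),a,(190+290/3,90+190/3))]
print("tin",atz(a,(190+369/3,90+388/3),.081), atz(b,(100+365/3.5,120+105/3.5),.081))
def L(t,w):
    c,s_=np.cos(t[2]),np.sin(t[2]); d=w[:2]-t[:2]; return np.array([c*d[0]+s_*d[1],-s_*d[0]+c*d[1]])
print("tin local",L(t,atz(a,(190+369/3,90+388/3),.081)),L(t,atz(b,(100+365/3.5,120+105/3.5),.081)))
print("gauge face end top",L(t,atz(b,(100+238/3.5,120+295/3.5),.082)),"foot",L(t,atz(b,(100+238/3.5,120+303/3.5),.064)), L(t,atz(a,(190+290/3,90+193/3),.082)))
print("die top front corners",[L(t,atz(b,(100+u/3.5,120+v/3.5),z)) for u,v,z in((275,147,.082),(190,205,.082),(275,160,.064),(203,217,.064))])
for n,z in (("glue_bottle",.14),("cone",.07),("spool",.06)):print(n,atz(a,env.search_frame(n,a)[0]["location"],z))
E
```

```text
[ 0.53596781 -0.24829431 -1.52348475 -0.12009712]
[[0.4, -2.1], [0.1, -0.4], [-0.6, -0.8], [-0.3, -0.1], [0.5, -2.8], [0.7, -2.3], [-0.3, -1.2], [-0.4, -0.2], [-0.8, -4.3], [-0.7, -3.8], [-1.1, 0.0], [-1.0, 1.4]]
gauge_tail [0.51941494 0.10131404 0.047     ]
lip [ 0.53028795 -0.12833158  0.08      ]
lipout [0.5189374  0.11139987 0.08      ]
tin [ 0.42001459 -0.24472217  0.081     ] [ 0.41838367 -0.24410795  0.081     ]
tin local [-0.00905202 -0.11565453] [-0.00974269 -0.11725458]
gauge face end top [-0.07844469  0.09362546] foot [-0.07113095  0.09009945] [-0.07198224  0.08572123]
die top front corners [array([ 0.01179403, -0.03407386]), array([0.01694115, 0.05320046]), array([ 0.01589336, -0.0350598 ]), array([0.01436396, 0.04584577])]
glue_bottle [ 0.67315626 -0.10625465  0.14      ]
cone [0.56284216 0.27403503 0.07      ]
spool [0.6831575  0.23321528 0.06      ]
```

```bash
cat >> h.py <<'E'
T=np.array([0.53596781,-0.24829431,-1.52348475]); XL=-0.1201
c_,s_=np.cos(T[2]),np.sin(T[2]); ex=np.array([c_,s_,0]); ey=np.array([-s_,c_,0])
def W(x,y,z): return np.array([T[0],T[1],0])+x*ex+y*ey+np.array([0,0,z])
def L(w): d=np.array(w)[:2]-T[:2]; return np.array([d@ex[:2],d@ey[:2]])
def R(sx): return np.column_stack([sx,np.cross([0,0,-1],sx),[0,0,-1.]])
E
python3 - <<'E'
from h import *
o=env.observe()
env.servo_line(o["tool_pos"]+[0,0,.145],max_speed=.25)
env.gripper_to(0.0,20)
P=W(XL+.022,-.03,.30)
c=[(abs(q[5]),s) for s in(1,-1) for q in[env.inverse_kinematics(P,R(s*ey))] if q is not None]; print(c)
s=min(c)[1]
env.move_to(P,R(s*ey))
env.servo_line(W(XL+.022,-.03,.17),.2)
f=env.grab_frame("wrist");save(f,"w1.png")
for n in("lip","gauge","die","wax_tin"):print(n,[(np.round(d["location"]).tolist(),round(d["confidence"],2)) for d in env.search_frame(n,f)][:3])
for p in [(XL,.1,.08),(XL,-.1,.08),(XL+.045,.0,.064),(XL+.045,-.13,.064),(-.01,-.1165,.064)]: print(p,proj(f,W(*p)).round())
o=env.observe();print(o["clock"],L(o["tool_pos"]),o["tool_pos"],o["ft_force"],s,o["grip_width"],f["position"])
E
```

```text
[(np.float64(0.5721162065713052), 1), (np.float64(2.569476447018488), -1)]
lip [([306.0, 218.0], 0.6)]
gauge [([305.0, 215.0], 0.94)]
die []
wax_tin [([180.0, 266.0], 0.74), ([122.0, 137.0], 0.66), ([71.0, 296.0], 0.63)]
(-0.1201, 0.1, 0.08) [385. 177.]
(-0.1201, -0.1, 0.08) [185. 177.]
(-0.0751, 0.0, 0.064) [282. 213.]
(-0.0751, -0.13, 0.064) [164. 213.]
(-0.01, -0.1165, 0.064) [181. 265.]
6.3333 [-0.09767035 -0.02933343] [ 0.50204799 -0.15212055  0.1712324 ] [-0.45359106 -0.50160331 -0.00436544] 1 0.0004833960984562431 [ 0.49698128 -0.06766459  0.34002081]
```

View pics/w1.png

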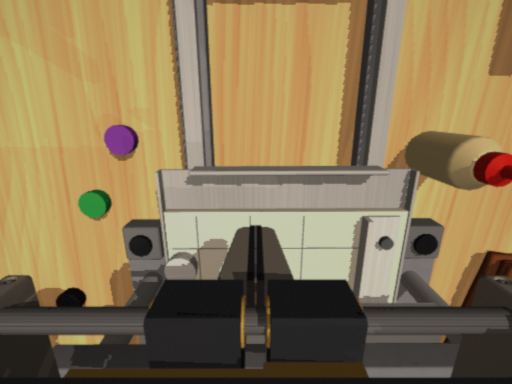

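Lip runs from (190,172) to (387,172), board front edge at row 210, tin (180,265), gauge (380,245): matches prediction within ~4 mm (lip slightly further out). Descend into the well and pull.

```bash
sed -i 's/XL=-0.1201/XL=-0.1235/' h.py; python3 - <<'E'
from h import *
def st(m):
    o=env.observe(); print(m,round(o["clock"],2),L(o["tool_pos"]).round(4),round(o["tool_pos"][2],4),o["ft_force"].round(1)); return o
print(env.servo_line(W(XL+.021,-.03,.060),.12,stop_force=6)); st("down")
print(env.servo_line(W(XL+.008,-.03,.060),.03,stop_force=2.5)); st("touch")
print(env.servo_line(W(XL-.222,-.03,.060),.06,stop_force=16)); st("pull")
for i in range(4):
    r=env.servo_line(W(XL-.25,-.03,.060),.025,stop_force=11); o=st("slow")
    if not r or L(o["tool_pos"])[0]<XL-.224: break
f=env.grab_frame("top");save(f,"t2.png"); env.wait(.3); st("rest")
E
```

```text
False
down 7.4 [-0.1021 -0.0293] 0.0609 [-0.2  0.7 -0.5]
True
touch 7.78 [-0.1125 -0.0301] 0.06 [ 0.2 -0.5 -0. ]
True
pull 10.78 [-0.3199 -0.0303] 0.0598 [-0.5 -2.5  2.4]
slow 11.31 [-0.3197 -0.0311] 0.0591 [ 0.9 -1.8  0.9]
slow 11.82 [-0.3196 -0.0313] 0.0588 [ 1.4 -2.6  1.4]
slow 12.32 [-0.3195 -0.0314] 0.0586 [-0.1 -1.8  1.5]
slow 12.82 [-0.3194 -0.0316] 0.0584 [ 0.2 -0.9  1.6]
rest 13.17 [-0.3194 -0.0317] 0.0582 [ 1.3 -1.7  0.7]
```

```bash
python3 - <<'E'
from h import *
f=env.grab_frame("top"); g=env.grab_frame("scene")
a=cv2.resize(f["image"][90:260,180:350],None,fx=3,fy=3,interpolation=cv2.INTER_CUBIC); b=cv2.resize(g["image"][120:300,100:310],None,fx=2.833,fy=2.833,interpolation=cv2.INTER_CUBIC)[:510]
im=np.hstack([a,b]); print(im.shape)
im=cv2.resize(im,(800,int(800*im.shape[0]/im.shape[1])));cv2.imwrite("pics/t3.png",im[:,:,::-1])
E
```

```text
(510, 1105, 3)
```

View pics/t3.png

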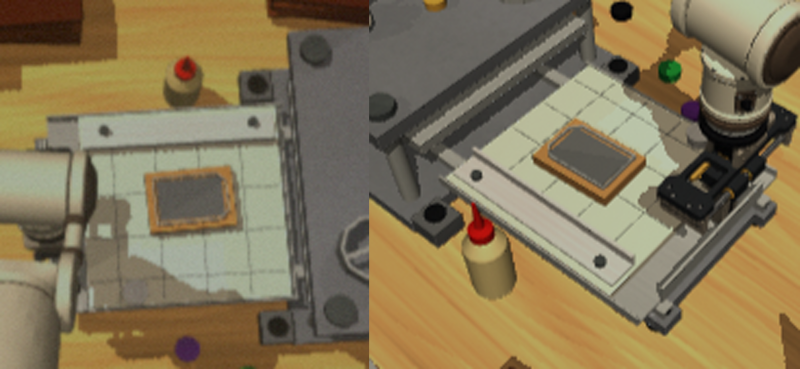

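```bash
python3 - <<'E'
from h import *
def st(m):
    o=env.observe(); print(m,round(o["clock"],2),L(o["tool_pos"]).round(4),round(o["tool_pos"][2],4),o["ft_force"].round(1)); return o
o=st("0"); x0=L(o["tool_pos"])
print(env.servo_line(W(x0[0]-.03,-.03,.060),.02,stop_force=22)); st("hard")
env.wait(.2)
x=L(env.observe()["tool_pos"])[0]
env.servo_line(W(x+.012,-.03,.060),.05); st("off")
env.servo_line(W(x+.012,-.03,.17),.2); st("up")
f=env.grab_frame("wrist");save(f,"w2.png")
for n in("lip","gauge","die","die_rule","wax_tin"):print(n,[(np.round(d["location"]).tolist(),round(d["confidence"],2)) for d in env.search_frame(n,f)][:3])
for d in env.silhouettes("die",f)[:1]:
    m=d["pixels"].astype(np.uint8); c=max(cv2.findContours(m,0,2)[0],key=cv2.contourArea); r=cv2.minAreaRect(c); bx=cv2.boxPoints(r); print(bx.round(1).tolist(),m.sum())
    for p in bx: print(L(atz(f,p,.082)).round(4))
E
```

```text
0 13.27 [-0.3193 -0.0318] 0.0582 [ 0.3 -0.4  1.1]
True
hard 13.82 [-0.3192 -0.0318] 0.0582 [ 0.5 -3.4  1.7]
off 14.42 [-0.3071 -0.0302] 0.0598 [0.6 0.3 0. ]
up 15.12 [-0.3074 -0.0308] 0.1688 [-0.2 -0.5 -0. ]
lip [([312.0, 219.0], 0.84)]
gauge [([310.0, 215.0], 0.6)]
die [([260.0, 353.0], 0.7)]
die_rule []
wax_tin [([143.0, 279.0], 0.86), ([182.0, 261.0], 0.77)]
[[253.60000610351562, 334.20001220703125], [264.79998779296875, 333.6000061035156], [266.29998779296875, 364.79998779296875], [255.1999969482422, 365.29998779296875]] 327
[-0.1291 -0.0325]
[-0.1303 -0.0188]
[-0.0784 -0.0157]
[-0.077  -0.0301]
```

View pics/w2.png

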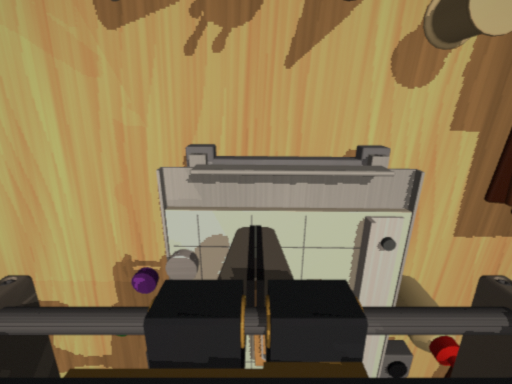

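Lip (192–390, 172) sits at the rail ends, tin (182,265) still standing. 22 N moved it no further: at stop. Now measure die and gauge from top/scene.

```bash
python3 - <<'E'
from h import *
for cam in("top","scene"):
    f=env.grab_frame(cam)
    for n in("die","wax_tin"):
        ds=env.silhouettes(n,f)
        for d in ds[:2]:
            m=d["pixels"].astype(np.uint8); c=max(cv2.findContours(m,0,2)[0],key=cv2.contourArea)
            print(cam,n,round(d["confidence"],2),np.round(d["location"]),L(atz(f,d["location"],.081)).round(4))
            if n=="die" and d is ds[0]:
                ap=cv2.approxPolyDP(c,4,True)[:,0]; w=np.array([L(atz(f,p,.082)) for p in ap]); print(w.round(4).tolist())
                if cam=="top":
                    r=cv2.minAreaRect((np.array([L(atz(f,p,.082)) for p in c[:,0]])*1000).astype(np.float32)); print(r)
    if cam=="top":
        k=lambda u,v:L(atz(f,(180+u/2.172,90+v/2.172),.082)).round(4)
        print("die view",[k(*p) for p in((146,177),(234,166),(240,224),(153,234))]); print("gauge top edge",k(88,146),k(276,137))
        print("gauge foot?",[L(atz(f,(180+u/2.172,90+v/2.172),.064)).round(4) for u,v in((88,147),(276,138))])
print(env.observe()["clock"])
E
```

```text
top wax_tin 0.66 [265. 250.] [-0.1571 -0.1971]
top wax_tin 0.51 [341. 282.] [ 0.057  -0.3013]
die view [array([-0.1942,  0.0394]), array([-0.0716,  0.0482]), array([-0.0696, -0.0337]), array([-0.1896, -0.0407])]
gauge top edge [-0.2718  0.0879] [-0.01    0.0862]
gauge foot? [array([-0.2722,  0.0911]), array([-0.0071,  0.0894])]
scene die 0.82 [209. 199.] [-0.1464  0.0133]
[[-0.0782, -0.0264], [-0.0897, 0.0615], [-0.2046, 0.0536], [-0.1946, -0.0319]]
scene die 0.32 [164. 176.] [0.0054 0.0302]
scene wax_tin 0.55 [222. 128.] [ 0.0156 -0.2264]
15.7667
```

```bash
python3 - <<'E'
from h import *
def st(m):
    o=env.observe(); print(m,round(o["clock"],2),L(o["tool_pos"]).round(4),round(o["tool_pos"][2],4),o["ft_force"].round(1)); return o
X=-.137
P=W(X,-.068,.20)
c=[(abs(q[5]),s) for s in(1,-1) for q in[env.inverse_kinematics(P,R(s*ex))] if q is not None]; print(c)
s=min(c)[1]
env.gripper_to(.062,20)
env.move_to(P,R(s*ex)); st("above")
print(env.servo_line(W(X,-.068,.071),.12,stop_force=5)); st("down")
print(env.servo_line(W(X,-.025,.071),.04,stop_force=6)); st("push1")
print(env.servo_line(W(X,.010,.071),.025,stop_force=8)); st("push2")
f=env.grab_frame("top"); g=env.grab_frame("scene")
a=cv2.resize(f["image"][90:260,180:350],None,fx=3,fy=3,interpolation=cv2.INTER_CUBIC); b=cv2.resize(g["image"][120:300,100:310],None,fx=2.833,fy=2.833,interpolation=cv2.INTER_CUBIC)[:510]
im=np.hstack([a,b]); im=cv2.resize(im,(800,int(800*im.shape[0]/im.shape[1])));cv2.imwrite("pics/t4.png",im[:,:,::-1])
E
```

```text
[(np.float64(1.0251344871873869), 1), (np.float64(2.1164581664024062), -1)]
above 17.85 [-0.1374 -0.068 ] 0.1999 [0.8 0.  0.7]
False
down 19.07 [-0.1367 -0.0674] 0.0718 [ 0.5  0.3 -0.6]
False
push1 20.3 [-0.137  -0.0249] 0.071 [-0.4 -0.3  0.1]
True
push2 21.17 [-0.1371 -0.0049] 0.0705 [ 0.  -0.5  0. ]
```

View pics/t4.png

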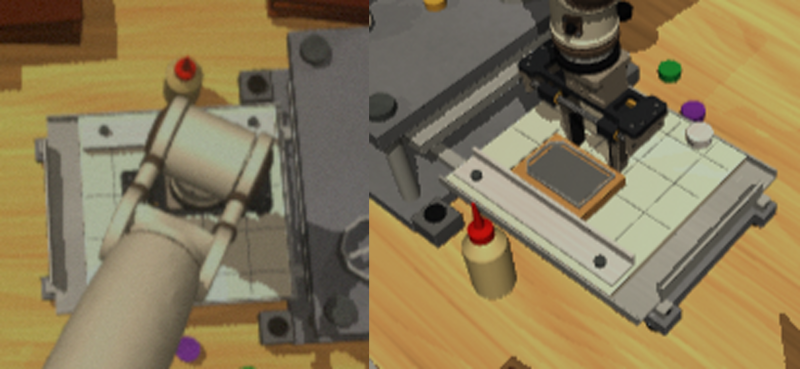

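Die is against the gauge (scene panel, die (570,175), gauge edge just below); stop at y = −0.0049, as predicted. One firmer squaring push, then retreat and check.

```bash
python3 - <<'E'
from h import *
def st(m):
    o=env.observe(); print(m,round(o["clock"],2),L(o["tool_pos"]).round(4),round(o["tool_pos"][2],4),o["ft_force"].round(1)); return o
X=-.137
print(env.servo_line(W(X,.012,.071),.02,stop_force=15)); st("push3")
env.wait(.4)
env.servo_line(W(X,-.035,.071),.06); env.servo_line(W(X,-.035,.21),.15)
env.servo_line(W(X-.25,-.20,.26),.25);st("away")
f=env.grab_frame("top"); g=env.grab_frame("scene")
a=cv2.resize(f["image"][120:235,190:320],None,fx=4,fy=4,interpolation=cv2.INTER_CUBIC)[:460]; b=cv2.resize(g["image"][150:265,130:270],None,fx=4,fy=4,interpolation=cv2.INTER_CUBIC)
im=np.hstack([a,b]); k=800/im.shape[1]; im=cv2.resize(im,None,fx=k,fy=k);print(k,im.shape);cv2.imwrite("pics/t5.png",im[:,:,::-1])
E
```

```text
True
push3 21.68 [-0.1376 -0.0049] 0.0695 [-0.1 -0.1 -0.1]
away 25.17 [-0.3865 -0.1999] 0.2596 [ 0.6  0.2 -0.5]
0.7407407407407407 (341, 800, 3)
```

View pics/t5.png

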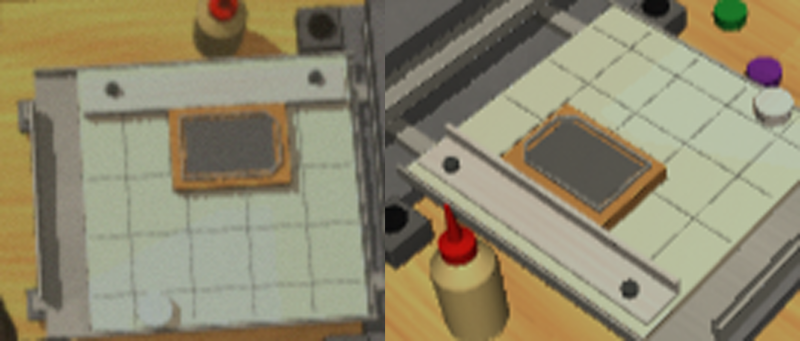

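```bash
python3 - <<'E'
from h import *
env.wait(.3); env.job_done(); print(env.observe()["clock"])
E
```

```text
the job is handed in; nothing more can be done
the job is handed in; nothing more can be done
```

I drew the tray out to its stop, pushed the die flush to the side gauge, and handed the job in at about 26 s on the robot's clock, against the 48 s limit. No verdict was reported.

- **Tray:** I hooked the shut fingers behind the lip and pulled until it stopped about 207 mm on. A further pull, set to stop at 22 N, did not move it. The travel was less than the full 240 mm, so I take it the tray started about 33 mm out. I could not read the joint value to confirm that. The tray showed no shift in the pictures after the die push.
- **Die:** I pushed it with two fingertips on its plywood edge, about 40 mm sideways. It stopped where the gauge position predicted, and a firmer push set to stop at 15 N moved it no further. The last pictures show its long edge against the gauge and parallel to it. I judged this by eye, since the network missed the die in one of the two overhead checks.
- **Everything else:** In the last pictures the wax tin still stands on the tray and the glue bottle is where it was. The mallet, cone, spool, punch block and ring die were outside the last close-ups, and I never worked near them. The arm was clear of everything at hand-in.

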